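# Weigh the hemmed-in specimen and put its neighbours back

### The job

Weigh the small clear specimen box that stands in the middle of the wooden stand: first take the brown bottle and the stoppered glass vial that hem it in out of the stand and park both in the shallow side tray, then set the specimen box upright in the middle of the balance's round black plate and leave it there. After that put the bottle and the vial back upright in the stand, each exactly in the place it came from. Keep everything upright and leave the dish and the card tray alone.

Things in the scene. Friction and masses are not known exactly. Their poses are not given: they have to be found in the camera images.
- brown_bottle: small brown bottle with a white cap, loose, about 60 g, 32 mm in diameter, 70 mm tall (plain round body up to 45 mm). It starts upright at one end of the stand; which end varies. Origin: centre of the underside, z up.
- glass_vial: squat clear glass vial with a grey stopper, loose, about 50 g, glass body 36 mm in diameter and 39 mm tall (grip it there, best 15 to 32 mm up), 55 mm tall with its stopper. It starts upright at the other end of the stand. Origin: centre of the underside, z up.
- specimen: clear closed specimen box with a grey stone in it, loose, about 35 g, 29 (own x) x 30 (own y) x 26 mm tall, in the middle of the stand, axes within 3 degrees of the stand's. Cheeks of the stand bar its +x and -x faces, so grip its +y and -y faces, where bottle and vial stand only about 12 mm away. Origin: centre of the underside, z up.
- stand: fixed flat pine stand, 70 mm (own x) x 150 mm (own y). Floor 8 mm above the worktop; rim 5 mm wide all round, top at 12 mm. Places at y = -44, 0, +44 mm, the end ones with grey felt discs; things start within 2.5 mm of them. Two guard cheeks beside the middle place at x = +-22.5 mm, 8 mm thick, 22 mm long along y, tops 42 mm above the worktop. Origin: centre of the underside, z up.
- side_tray: fixed empty shallow wooden tray, 90 mm (own x) x 150 mm (own y), 14 mm high, walls 5 mm, inner floor 5 mm above the worktop. The bottle and vial fit side by side along y, at y = +35 and -35 mm. Origin: centre of the underside, z up.
- balance_plate (a point): centre of the top of the round black weighing plate, 100 mm in diameter, 30 mm above the worktop, on a fixed flat light-coloured balance 187 mm (x) x 141 mm (y) whose housing lies 24 mm above the worktop round the plate; z up, the balance's front is towards -x and the plate lies toward its back. The plate does not sink.
- petri_dish: bystander: clear round dish with grains, loose, 60 mm in diameter, 13 mm high, behind the work. Leave it alone. Origin: centre of the underside, z up.
- card_tray: bystander: open white card tray with small crystals, loose, 48 x 50 x 20 mm, behind the work. Leave it alone. Origin: centre of the underside, z up.
Not all that is in view belongs to the job. What is shaped like the specimen but purple or turquoise is not meant.

How it is judged:
By the outcome, as a careful person would: the job done as asked, in the order asked, and still so for the second after the job is handed in, with the robot touching nothing.
It also fails if it takes over 122 s, if anything falls off the work surface, if the arm or the gripper's body presses on something with over 40 N, if the wrist force passes 120 N, or if a joint passes its speed limit or range.

### The arm

A 6-joint arm with a two-finger parallel gripper is mounted at the origin on a cart in front of the work surface, level with it; the furniture and walls round the work are solid. World frame = base frame: x ahead of the robot, y to its left, z up, the work surface at z = 0. Lengths are in mm, angles in rad, forces in N, time in s.
With the tool pointing down it reaches from about 350 to 875 mm from the base axis. Payload 4.2 kg.
Tool frame: the origin (TCP) lies between the finger pads; the fingertips stand 14 mm ahead of it and the grasp point (between the pads) lies 5 mm behind it; z points along the fingers, y is the line along which they close (so a half turn about z gives the same grasp; the last joint's range is limited). The gripper opens to 85 mm and grips with 20 to 120 N. Pads are 22 mm wide; open, the fingers measure 114 mm over their backs; the gripper's body (76 mm by 85 mm) begins 54 mm behind the grasp point. The pads swing forward as they close: fully open they stand 13 mm farther back than shut.
Start: joints at [1.502, 0.385, 0.008, 0, -1.194, -0.259], TCP at [201.193, 591.71, 245.312] pointing down, gripper open.
Joint ranges: [-3.14, 3.14], [-1.21, 2.06], [-1.07, 1.41], [-3.16, 2.05], [-2.99, -0.16], [-3.1, 3.1]. Speed limits (rad/s): [2.79, 2.79, 3.14, 3.14, 3.14, 3.14].

### API

Orientations are given as a unit quaternion [x, y, z, w].
In Python, from bench import * gives the robot as it stands.
- The arm moves only by the tool carry_out, never from a script. Its argument "motion" is a list of rows, each a list of 7 numbers: the turn, a rotation vector about the tool's x, y, z in rad, then the shift along the tool's x, y, z in mm, then the opening, from -1 (shut) to 1 (fully open), so that 0 is half open. A call has 1 to 5 rows; each row is the pose to reach, as a shift and turn from the pose commanded when the call began, along the tool's axes at that moment; what a row does not reach only later rows make up. A row lasts 1/8 s, in which the tool goes at most 62.5 mm and 10.7 degrees, less where a joint would pass 70% of its speed; a pose out of reach is approached as far as the arm can. A call with a gripper value outside its range is refused whole. The fingers move at their own pace and stop on an object; the grip force is fixed at half the most. Time passes only in rows, so rows that repeat a pose let the fingers close. It gives the time, the measured TCP pose, the force, the opening and the grip force at its end, in the units of the state.
- read_state(): the state, without advancing time (a new reading comes with each control period).
- get_image(name): name is "side" or "top"; returns a dict with "color" (420x560x3 uint8, blue, green, red), "mtx" (3x3 intrinsics, pixels), "k1" (the pictures are not rectified: a ray, as slopes to the right and down, at radius r is drawn at 1 + k1 r^2 times it, then the intrinsics apply), "position" and "orientation" of the camera in the world. Camera axes: x right, y down, z forward; pixel columns grow to the right and rows downward; lengths in mm; the calibration is good to about 2 mm. A picture is of the moment at which its call begins. There is no depth.
- job_done(): hands the job in; it is judged then, once.
The state is a dict: "clock": time; "joints": joint angles; "joint_vel": joint speeds; "joint_efforts": joint torques, N m; "position": TCP position; "ee_rot": TCP orientation; "contact_force": force on the tool from outside, world axes, zero at the start; "wrist_torque": the same for the moment, N m; "gripper_width": finger opening in mm; "grasp_force": force on a finger pad.
Only numpy, scipy, OpenCV 4.12 (cv2) and the standard library are available. Lean on these libraries where they do the work, as an engineer would, in place of code of your own. Each camera call takes 0.05 s, during which the arm holds its last target. There are 200 camera calls.

## Working session

There is one attempt and no reset: what is moved stays moved. The work goes in short steps, Python scripts to look and compute and a tool call to move; the robot and the scene stay as the last step left them, time stands still between calls to the robot, and variables do not carry over. Pictures are saved under pics/ and viewed, at most 14 in all, crops included, and the job is handed in when it is done.

Besides the shell and the picture viewer there is one more tool, called after "Request:" by a JSON object that holds its "fn" and its "kwargs", one argument or row to a line. carry_out: Moves the arm, as the interface text tells. Its arguments: {"type":"object","properties":{"motion":{"type":"array"}},"required":["motion"]}

```bash
ls; mkdir -p pics
python3 - <<'E'
from bench import *
import cv2
s=read_state(); print(s)
for n in("side","top"):
    g=get_image(n); cv2.imwrite(f"pics/{n}0.png",g["color"]); print({k:v for k,v in g.items() if k!="color"})
E
```

```text
pics
{'clock': 0.0, 'joints': array([ 1.50160543e+00,  3.85537901e-01,  6.59611691e-03, -4.97978632e-04,
       -1.19400198e+00, -2.58578872e-01]), 'joint_vel': array([ 9.06888517e-04,  3.26722972e-04, -9.46882187e-04,  9.92685538e-04,
       -1.38700423e-04,  3.23546639e-05]), 'joint_efforts': array([ 1.89476837e-04, -3.92293382e+01,  1.88398182e+01,  4.18614954e+00,
       -4.68139333e-03,  2.02665873e-06]), 'position': array([201.02188483, 591.18914536, 244.22134271]), 'ee_rot': array([ 9.86585315e-01, -1.63242791e-01, -1.28864460e-04,  1.09078846e-03]), 'contact_force': array([-0.97326964,  0.68174611,  0.12744255]), 'wrist_torque': array([-0.03069325,  0.0293806 ,  0.00644078]), 'grasp_force': 0.0, 'gripper_width': 85.75684424674502}
{'mtx': array([[395.52300691,   0.        , 274.05113409],
       [  0.        , 395.52300691, 207.34586802],
       [  0.        ,   0.        ,   1.        ]]), 'k1': 0.033995035376645964, 'position': array([423.55626312, 709.76291966, 814.72891828]), 'orientation': array([-0.08891704,  0.92924997, -0.35671557,  0.03663675])}
{'mtx': array([[529.37063919,   0.        , 282.30668877],
       [  0.        , 529.37063919, 208.09152673],
       [  0.        ,   0.        ,   1.        ]]), 'k1': -0.12736325791666314, 'position': array([ 273.09085334,   63.31968143, 1365.87527732]), 'orientation': array([-0.69563873,  0.71208451, -0.07171641,  0.06228288])}
```

View pics/side0.png

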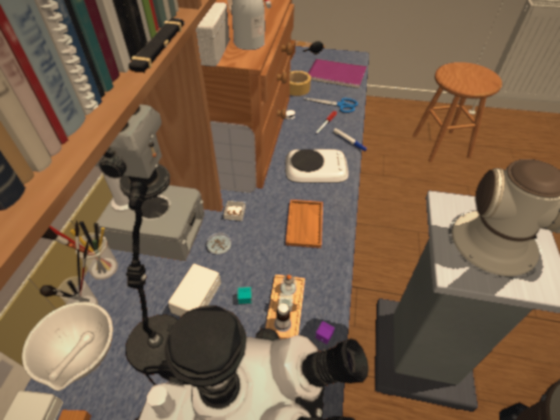

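View pics/top0.png

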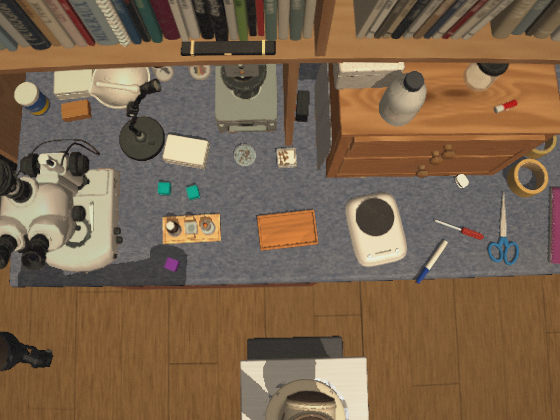

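The side view shows the stand near (286,305), tray (305,223) and balance (317,165). The top view shows the stand (191,229) with the bottle on the left and vial on the right, tray (287,229) and plate (377,217).

```bash
cat > h.py <<'E'
from bench import *
import cv2, numpy as np
from scipy.spatial.transform import Rotation as R
def ray(g,px):
    u=(np.atleast_2d(px).astype(float)-g["mtx"][:2,2])/g["mtx"][0,0]
    d=u.copy()
    for _ in range(30): d=u/(1+g["k1"]*(d**2).sum(1,keepdims=True))
    v=np.c_[d,np.ones(len(d))]
    return R.from_quat(g["orientation"]).apply(v)
def on(g,px,z):
    v=ray(g,px); return g["position"]+v*((z-g["position"][2])/v[:,2])[:,None]
def proj(g,P):
    c=R.from_quat(g["orientation"]).inv().apply(np.atleast_2d(P).astype(float)-g["position"])
    d=c[:,:2]/c[:,2:]; d=d*(1+g["k1"]*(d**2).sum(1,keepdims=True))
    return d*g["mtx"][0,0]+g["mtx"][:2,2]
def crop(g,x0,y0,w,h,k,name):
    cv2.imwrite(name,cv2.resize(g["color"][y0:y0+h,x0:x0+w],None,fx=k,fy=k,interpolation=cv2.INTER_CUBIC))
E
python3 - <<'E'
from h import *
t=get_image("top");s=get_image("side")
a=cv2.resize(t["color"][205:255,155:325],None,fx=4.7,fy=4.7,interpolation=cv2.INTER_CUBIC)
cv2.imwrite("pics/a.png",a)
b=s["color"][190:350,225:345]; cv2.imwrite("pics/b.png",cv2.resize(b,None,fx=3.7,fy=3.7,interpolation=cv2.INTER_CUBIC))
print(on(t,[(191,229)],10),on(t,[(287,229)],10),on(t,[(377,217)],30),on(s,[(286,305)],10),on(s,[(305,223)],10),on(s,[(307,161)],30))
print(proj(t,[read_state()["position"]]))
E
```

```text
[[483.40561586 280.09881374  10.        ]] [[477.95222334  31.13527573  10.        ]] [[ 500.68728823 -201.19439983   30.        ]] [[483.52751474 282.16291916  10.        ]] [[475.039289    37.96105583  10.        ]] [[ 501.58858345 -184.73536378   30.        ]]
[[ 29.00329615 346.31986149]]
```

View pics/a.png

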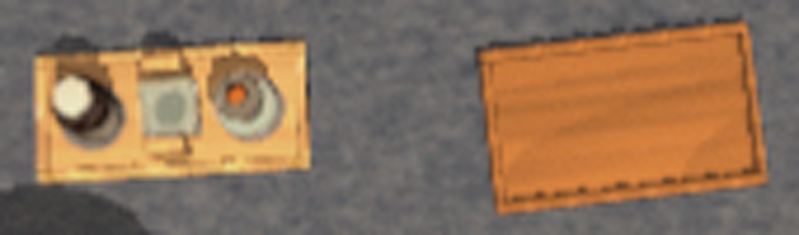

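View pics/b.png

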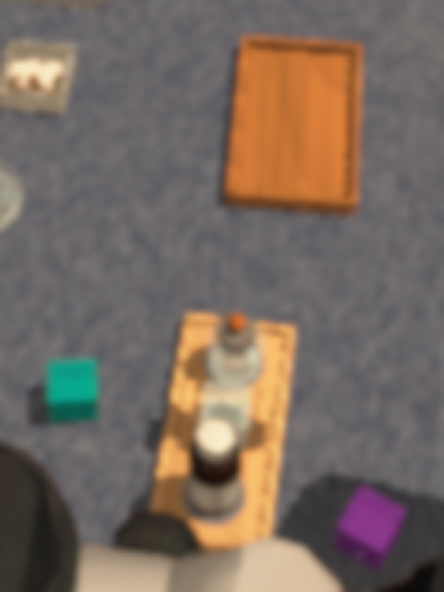

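Crop a (4.7x from (155,205)): stand with white bottle cap at (73,97), box at (170,107), vial's stopper (red top) at (237,95); tray on the right. Crop b (side, 3.7x from (225,190)): same, bottle nearest at (215,440), microscope hides the stand's near end.

```bash
cat >> h.py <<'E'
def rect(g,lo,hi,roi,z,sub=1):
    x,y,w,h=roi
    m=cv2.inRange(cv2.cvtColor(cv2.resize(g["color"][y:y+h,x:x+w],None,fx=4,fy=4,interpolation=cv2.INTER_CUBIC),cv2.COLOR_BGR2HSV),lo,hi)
    m=cv2.morphologyEx(m,cv2.MORPH_OPEN,np.ones((5,5)))
    c=max(cv2.findContours(m,cv2.RETR_EXTERNAL,cv2.CHAIN_APPROX_NONE)[0],key=cv2.contourArea)
    p=(c[:,0]+.5)/4-.5+[x,y]
    q=on(g,p,z)[:,:2].astype(np.float32)
    return p,cv2.minAreaRect(cv2.convexHull(q)),q
E
python3 - <<'E'
from h import *
t=get_image("top");s=get_image("side")
print("stand",rect(t,(8,70,90),(28,255,255),(150,205,80,45),11)[1])
print("tray",rect(t,(5,110,70),(18,255,255),(245,200,80,55),13)[1])
print("tray s",rect(s,(5,110,70),(18,255,255),(275,190,60,65),13)[1])
# plate: dark ellipse
for n,g,roi in(("top",t,(345,190,62,60)),("side",s,(285,140,50,40))):
    print("plate",n,rect(g,(0,0,0),(180,255,75),roi,30)[1])
print("cap",n,[ (n,rect(g,(0,0,150),(40,70,255),roi,70)[1]) for n,g,roi in (("t",t,(163,218,14,14)),("s",s,(274,300,18,18)))])
print("stopper",[ (n,rect(g,(0,150,120),(12,255,255),roi,55)[1]) for n,g,roi in (("t",t,(198,218,16,14)),("s",s,(282,270,14,14)))])
# dims of boxes in top: view hsv of box region
print("box t",[on(t,[(155+x/4.7,205+y/4.7)],34)[0,:2].round(1) for x,y in((141,83),(197,82),(200,134),(146,137))])
print("box s",[on(s,[(225+x/3.7,190+y/3.7)],34)[0,:2].round(1) for x,y in((205,393),(248,395))])
P=on(t,[(155+x/4.7,205+y/4.7) for x,y in((37,56),(305,41),(311,167),(38,184))],12);print(P.round(1),P.mean(0))
P=on(s,[(225+x/3.7,190+y/3.7) for x,y in((186,314),(297,326))],12);print(P.round(1),P.mean(0))
E
```

```text
stand ((484.9104919433594, 280.07421875), (74.68110656738281, 153.2076416015625), 2.151916742324829)
tray ((476.35211181640625, 31.14328384399414), (92.70774841308594, 151.3432159423828), 5.0681586265563965)
tray s ((477.0837097167969, 36.78510665893555), (93.27288055419922, 159.68199157714844), 5.075042247772217)
plate top ((502.0378723144531, -194.92918395996094), (95.71231079101562, 95.55601501464844), 87.10652160644531)
plate side ((502.4815368652344, -189.01979064941406), (91.84273529052734, 89.52791595458984), 58.14360046386719)
cap side [('t', ((484.6343078613281, 323.1235656738281), (20.882083892822266, 18.185440063476562), 0.7254940271377563)), ('s', ((480.847900390625, 316.799560546875), (27.072832107543945, 29.39570426940918), 10.91545295715332))]
stopper [('t', ((486.7878112792969, 237.98321533203125), (8.939722061157227, 8.817849159240723), 0.08256860822439194)), ('s', ((486.5364685058594, 236.85923767089844), (8.369940757751465, 9.758121490478516), 9.797898292541504))]
box t [array([496.4, 291.8]), array([496.3, 261.2]), array([467.7, 259.4]), array([466.7, 288.8])]
box s [array([497.5, 276.3]), array([472.1, 272.8])]
[[516.5 353.8  12. ]
 [521.7 204.6  12. ]
 [451.4 201.5  12. ]
 [445.  352.1  12. ]] [483.63733707 278.02349252  12.        ]
[[521.7 210.9  12. ]
 [450.8 206.3  12. ]] [486.25646821 208.60181588  12.        ]
```

```bash
cat > plan.py <<'E'
import numpy as np
from scipy.spatial.transform import Rotation as R
def plan(p,psi,wps):
    """p,psi: commanded xyz and tool-x yaw deg. wps: (x,y,z,yaw). Prints turn z (rad) and tool shifts."""
    p=np.array(p,float)
    for x,y,z,w in wps:
        a=np.radians(psi); M=np.array([[np.cos(a),np.sin(a),0],[np.sin(a),-np.cos(a),0],[0,0,-1]])
        s=np.round((np.array([x,y,z])-p)@M*2)/2; t=round(np.radians(psi-w),3)
        p=p+M@s; psi-=np.degrees(t); print("turn",t,"shift",s,"->",p.round(1),round(psi,2))
E
python3 - <<'E'
from plan import *
plan((201.2,591.7,245.3),-18.76,[(330,430,245,-60),(483,323.5,180,-87.7),(483,323.5,35,-87.7)])
E
```

```text
turn 0.72 shift [174.  111.5   0.5] -> [330.1 430.2 244.8] -60.01
turn 0.483 shift [169. -79.  65.] -> [483.  323.3 179.8] -87.69
turn 0.0 shift [ -0.  -0. 145.] -> [483.  323.3  34.8] -87.69
```

Request:
{"fn": "carry_out", "kwargs": {
  "motion": [
    [0,0,0.15,35,22,0,1],
    [0,0,0.3,70,45,0,1],
    [0,0,0.45,105,67,0,1],
    [0,0,0.6,140,89,0,1],
    [0,0,0.72,174,111.5,0.5,1]
  ]
}}

```text
clock: 0.92
position: [330.7, 429.0, 244.9]
ee_rot: [0.865, -0.502, -0.0, -0.0]
contact_force: [-0.1, 0.1, -1.0]
gripper_width: 85.3
grasp_force: 0.0
```

Request:
{"fn": "carry_out", "kwargs": {
  "motion": [
    [0,0,0.12,42,-20,16,1],
    [0,0,0.24,85,-40,32,1],
    [0,0,0.36,127,-60,48,1],
    [0,0,0.483,169,-79,65,1],
    [0,0,0.483,169,-79,65,1]
  ]
}}

```text
clock: 1.55
position: [484.1, 320.7, 177.8]
ee_rot: [0.719, -0.695, 0.0, 0.002]
contact_force: [0.2, 0.4, -0.4]
gripper_width: 85.0
grasp_force: 0.0
```

Run:
```python
from h import *
t=get_image("top");s=get_image("side");st=read_state()
print(st["clock"],st["position"],R.from_quat(st["ee_rot"]).as_matrix()[:,0],st["contact_force"])
print(proj(t,st["position"]),proj(s,st["position"]))
a=cv2.resize(t["color"][180:260,130:230],None,fx=5,fy=5,interpolation=cv2.INTER_CUBIC)
b=cv2.resize(s["color"][230:340,225:325],None,fx=5,fy=5*400/550,interpolation=cv2.INTER_CUBIC)[:400]
b=cv2.resize(s["color"][240:340,235:325],(360,400),interpolation=cv2.INTER_CUBIC); a=cv2.resize(a,(440,352)); a=cv2.copyMakeBorder(a,0,48,0,0,cv2.BORDER_CONSTANT)
cv2.imwrite("pics/c.png",np.hstack([a,b]))
```

```text
1.65 [483.14294015 322.84613329 179.6208995 ] [ 3.94938010e-02 -9.99219763e-01  3.23731664e-04] [-0.19069627  0.41826175  1.04274998]
[[160.6847697  218.34352284]] [[284.0494513 279.9821543]]
```

View pics/c.png

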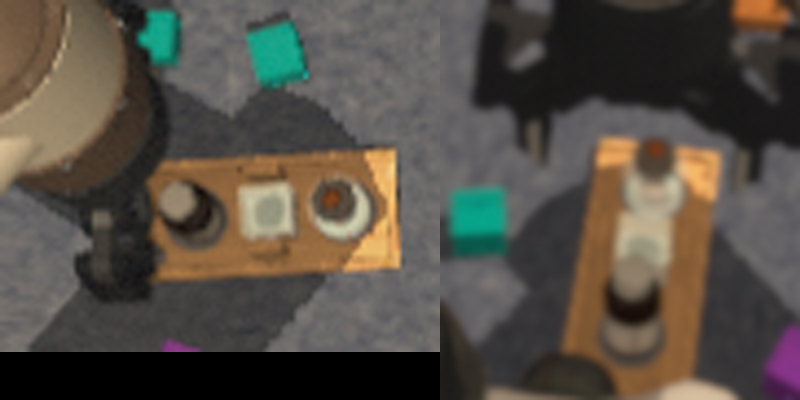

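The left (top) half shows the gripper just left of the bottle's cap (180,195); the right (side) half shows the two fingertips at (535,145) and (745,170), straddling the line of the stand, and the cap at (633,270). The TCP projects midway between the fingertips.

Run:
```python
from h import *
t=get_image("top");s=get_image("side")
c=lambda x,y:(130+x/4.4,180+y/4.4)
d=lambda x,y:(235+(x-440)/4,240+y/4)
for n,a,b,z in(("cap",c(180,195),d(633,268),78),("stopper dot",c(331,198),d(656,150),63),("box top",c(267,210),d(643,237),34),("stand ends",c(398,210),d(658,143),12)):
    print(n,on(t,[a],z)[0,:2].round(1),on(s,[b],z)[0,:2].round(1))
print(rect(t,(0,100,50),(28,255,255),(163,205,65,45),11)[1])
```

```text
cap [485.6 319.3] [483.2 323.8]
stopper dot [484.5 236. ] [484.5 243.5]
box top [483.  277.1] [484.6 281.4]
stand ends [484.8 203.3] [488.2 207. ]
((484.7523498535156, 279.5237121582031), (72.74781036376953, 150.97549438476562), 2.305061101913452)
```

Request:
{"fn": "carry_out", "kwargs": {
  "motion": [
    [0,0,0,1,-1,30,1],
    [0,0,0,1,-1,65,1],
    [0,0,0,1,-1,100,1],
    [0,0,0,1,-1,130,1],
    [0,0,0,1,-1,145,1]
  ]
}}

```text
clock: 2.38
position: [482.9, 322.9, 33.9]
ee_rot: [0.722, -0.692, 0.0, 0.001]
contact_force: [0.1, -0.2, -0.2]
gripper_width: 85.2
grasp_force: 0.0
```

Request:
{"fn": "carry_out", "kwargs": {
  "motion": [
    [0,0,0,0,0,0,1],
    [0,0,0,0,0,0,-0.2],
    [0,0,0,0,0,0,-0.4],
    [0,0,0,0,0,0,-1],
    [0,0,0,0,0,0,-1]
  ]
}}

```text
clock: 3.0
position: [484.5, 322.7, 35.9]
ee_rot: [0.721, -0.693, 0.0, -0.001]
contact_force: [0.3, 0.8, 4.3]
gripper_width: 29.1
grasp_force: 59.6
```

Request:
{"fn": "carry_out", "kwargs": {
  "motion": [
    [0,0,0,0,0,0,-1],
    [0,0,0,0,0,0,-1],
    [0,0,0,0,0,0,-1],
    [0,0,0,0,0,0,-1],
    [0,0,0,0,0,0,-1]
  ]
}}

```text
clock: 3.62
position: [484.5, 322.7, 35.9]
ee_rot: [0.721, -0.693, 0.0, -0.001]
contact_force: [-0.2, -0.4, 6.2]
gripper_width: 29.1
grasp_force: 59.8
```

Request:
{"fn": "carry_out", "kwargs": {
  "motion": [
    [0,0,0,0,0,-5,-1],
    [0,0,0,0,0,-15,-1],
    [0,0,0,0,0,-40,-1],
    [0,0,0,0,0,-80,-1],
    [0,0,0,0,0,-110,-1]
  ]
}}

```text
clock: 4.25
position: [484.1, 322.3, 146.7]
ee_rot: [0.721, -0.693, 0.0, -0.001]
contact_force: [0.8, 0.2, -0.9]
gripper_width: 29.1
grasp_force: 59.3
```

Run:
```python
from h import *
from plan import *
t=get_image("top");s=get_image("side");st=read_state();print(st["position"],st["gripper_width"],st["grasp_force"],st["contact_force"])
a=cv2.resize(t["color"][185:255,135:225],(400,311),interpolation=cv2.INTER_CUBIC); a=cv2.copyMakeBorder(a,0,89,0,0,cv2.BORDER_CONSTANT)
b=cv2.resize(s["color"][240:340,235:335],(400,400),interpolation=cv2.INTER_CUBIC)
cv2.imwrite("pics/d.png",np.hstack([a,b]))
a=np.radians(5.07);T=lambda y:(476.5-np.sin(a)*y,33+np.cos(a)*y)
print(T(35),T(-35))
plan((484,322.3,144.8),-87.69,[(*T(35),145,-84.9),(*T(35),33,-84.9)])
```

```text
[485.59288718 323.73635882 149.13174723] 29.49646124614123 59.31746791116893 [-0.11692788  0.72236712  0.18069802]
(np.float64(473.40695344121116), np.float64(67.86306158364701)) (np.float64(479.59304655878884), np.float64(-1.863061583647017))
turn -0.049 shift [254.  21.  -0.] -> [473.3  67.7 144.8] -84.88
turn 0.0 shift [ -0.  -0. 112.] -> [473.3  67.7  32.8] -84.88
```

View pics/d.png

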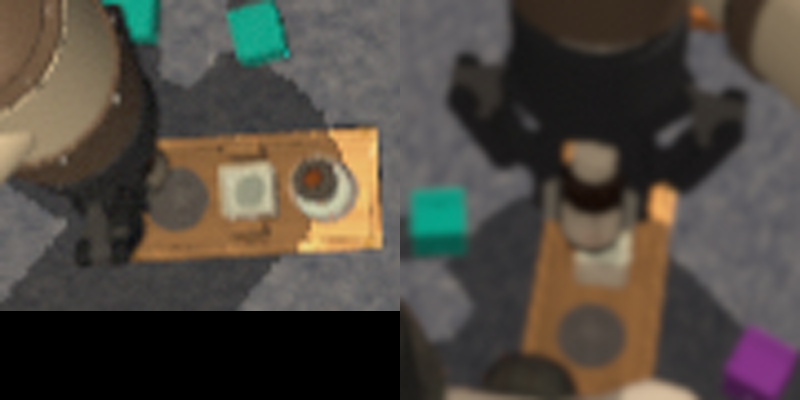

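The bottle hangs upright between the pads; its felt disc is visible at (178,198) in the top half and (590,335) in the side half.

Request:
{"fn": "carry_out", "kwargs": {
  "motion": [
    [0,0,0,40,3,0,-1],
    [0,0,-0.02,95,8,0,-1],
    [0,0,-0.03,150,12,0,-1],
    [0,0,-0.04,205,17,0,-1],
    [0,0,-0.049,254,21,0,-1]
  ]
}}

```text
clock: 4.97
position: [472.0, 65.5, 144.2]
ee_rot: [0.738, -0.675, -0.0, 0.001]
contact_force: [-0.3, -1.7, -0.6]
gripper_width: 29.1
grasp_force: 59.3
```

Request:
{"fn": "carry_out", "kwargs": {
  "motion": [
    [0,0,0,0,0,20,-1],
    [0,0,0,0,0,50,-1],
    [0,0,0,0,0,80,-1],
    [0,0,0,0,0,100,-1],
    [0,0,0,0,0,108,-1]
  ]
}}

```text
clock: 5.6
position: [472.0, 67.0, 35.3]
ee_rot: [0.738, -0.675, -0.001, 0.002]
contact_force: [0.3, -0.7, -0.7]
gripper_width: 29.1
grasp_force: 59.3
```

Request:
{"fn": "carry_out", "kwargs": {
  "motion": [
    [0,0,0,0,0,1,-1],
    [0,0,0,0,0,2,-1],
    [0,0,0,0,0,3,-1],
    [0,0,0,0,0,4,-1],
    [0,0,0,0,0,4,-1]
  ]
}}

```text
clock: 6.22
position: [473.2, 67.6, 33.0]
ee_rot: [0.738, -0.675, 0.0, -0.0]
contact_force: [-0.8, 0.1, -0.4]
gripper_width: 29.2
grasp_force: 59.3
```

Run:
```python
from h import *
t=get_image("top");s=get_image("side")
P=[]
for _ in range(4):
    st=read_state();P.append(st["position"]); get_image("top")
print(np.array(P).round(1),st["contact_force"])
print(on(t,[(135+178/4.444,185+198/4.444)],8),on(s,[(235+190/4,240+335/4)],8))
```

```text
[[473.1  67.6  32.9]
 [473.1  67.6  32.9]
 [473.1  67.6  32.9]
 [473.2  67.6  32.9]] [0.24308128 0.51636263 0.12180868]
[[483.12571215 322.13342676   8.        ]] [[483.49939338 326.40143779   8.        ]]
```

Request:
{"fn": "carry_out", "kwargs": {
  "motion": [
    [0,0,0,0,0,0.5,-1],
    [0,0,0,0,0,1,-1],
    [0,0,0,0,0,1,-1],
    [0,0,0,0,0,1,-0.1],
    [0,0,0,0,0,1,0.2]
  ]
}}

```text
clock: 7.15
position: [473.2, 67.6, 31.8]
ee_rot: [0.738, -0.675, 0.0, -0.0]
contact_force: [0.4, -0.6, -0.0]
gripper_width: 51.2
grasp_force: 0.0
```

Request:
{"fn": "carry_out", "kwargs": {
  "motion": [
    [0,0,0,0,0,0,0.4],
    [0,0,0,0,0,-15,0.6],
    [0,0,0,0,0,-40,0.8],
    [0,0,0,0,0,-75,1],
    [0,0,0,0,0,-113,1]
  ]
}}

```text
clock: 7.78
position: [472.7, 67.4, 145.4]
ee_rot: [0.738, -0.675, -0.0, 0.001]
contact_force: [1.0, -0.8, -0.9]
gripper_width: 85.5
grasp_force: 0.0
```

Run:
```python
from h import *
from plan import *
t=get_image("top");s=get_image("side");st=read_state();print(st["position"],st["gripper_width"])
a=cv2.resize(t["color"][185:255,250:340],(400,311),interpolation=cv2.INTER_CUBIC); a=cv2.copyMakeBorder(a,0,89,0,0,cv2.BORDER_CONSTANT)
b=cv2.resize(s["color"][180:270,260:350],(400,400),interpolation=cv2.INTER_CUBIC)
cv2.imwrite("pics/e.png",np.hstack([a,b]))
plan((473.3,67.7,144.8),-84.88,[(485,237.5,150,-87.7),(485,237.5,31,-87.7)])
```

```text
[475.65136814  68.572454   148.7519979 ] 85.49552429530615
turn 0.049 shift [-168.  -27.   -5.] -> [485.2 237.4 149.8] -87.69
turn 0.0 shift [ -0.   0. 119.] -> [485.2 237.4  30.8] -87.69
```

View pics/e.png

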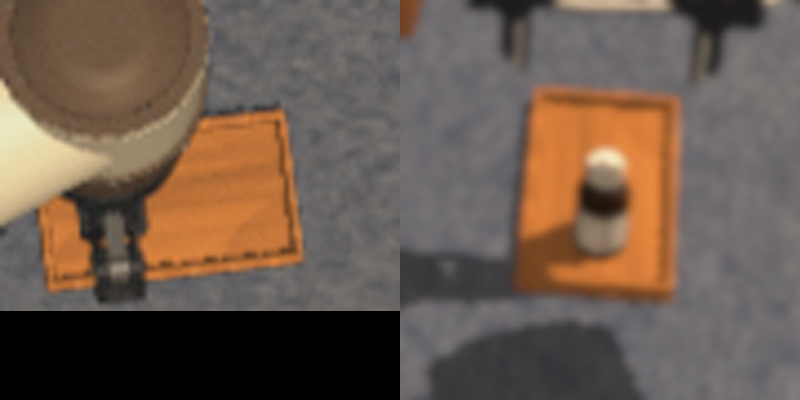

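The side half shows the bottle upright in the tray's near half, base at (600,245), clear of the walls.

Request:
{"fn": "carry_out", "kwargs": {
  "motion": [
    [0,0,0,-30,-5,-5,1],
    [0,0,0.02,-70,-11,-5,1],
    [0,0,0.03,-115,-18,-5,1],
    [0,0,0.049,-150,-24,-5,1],
    [0,0,0.049,-168,-27,-5,1]
  ]
}}

```text
clock: 8.5
position: [484.8, 238.7, 148.9]
ee_rot: [0.722, -0.692, -0.0, 0.001]
contact_force: [-0.6, 0.1, -0.1]
gripper_width: 85.4
grasp_force: 0.0
```

Request:
{"fn": "carry_out", "kwargs": {
  "motion": [
    [0,0,0,0,0,15,1],
    [0,0,0,0,0,45,1],
    [0,0,0,0,0,80,1],
    [0,0,0,0,0,108,1],
    [0,0,0,0,0,119,1]
  ]
}}

```text
clock: 9.12
position: [483.6, 234.9, 28.4]
ee_rot: [0.721, -0.693, -0.0, 0.003]
contact_force: [0.2, -0.3, 0.7]
gripper_width: 85.4
grasp_force: 0.0
```

Request:
{"fn": "carry_out", "kwargs": {
  "motion": [
    [0,0,0,0,0,0,1],
    [0,0,0,0,0,0,0.2],
    [0,0,0,0,0,0,-0.1],
    [0,0,0,0,0,0,-1],
    [0,0,0,0,0,0,-1]
  ]
}}

```text
clock: 9.75
position: [485.6, 237.8, 32.0]
ee_rot: [0.721, -0.693, 0.0, -0.001]
contact_force: [-1.3, 0.5, 5.5]
gripper_width: 33.0
grasp_force: 59.6
```

Request:
{"fn": "carry_out", "kwargs": {
  "motion": [
    [0,0,0,0,0,0,-1],
    [0,0,0,0,0,0,-1],
    [0,0,0,0,0,-4,-1],
    [0,0,0,0,0,-10,-1],
    [0,0,0,0,0,-20,-1]
  ]
}}

```text
clock: 10.38
position: [484.8, 237.1, 51.0]
ee_rot: [0.721, -0.693, -0.0, 0.0]
contact_force: [-0.4, -1.6, -0.8]
gripper_width: 33.1
grasp_force: 59.7
```

Run:
```python
from plan import *
plan((485.2,237.4,50.8),-87.69,[(485.2,237.4,140,-87.69),(479.6,-2,140,-84.9),(479.6,-2,29,-84.9)])
```

```text
turn 0.0 shift [  0.   0. -89.] -> [485.2 237.4 139.8] -87.69
turn -0.049 shift [239.  15.  -0.] -> [479.8  -2.  139.8] -84.88
turn 0.0 shift [ -0.   0. 111.] -> [479.8  -2.   28.8] -84.88
```

Request:
{"fn": "carry_out", "kwargs": {
  "motion": [
    [0,0,0,0,0,-10,-1],
    [0,0,0,0,0,-30,-1],
    [0,0,0,0,0,-60,-1],
    [0,0,0,0,0,-80,-1],
    [0,0,0,0,0,-89,-1]
  ]
}}

```text
clock: 11.0
position: [485.5, 237.7, 141.6]
ee_rot: [0.721, -0.693, 0.0, -0.001]
contact_force: [0.2, -0.3, -1.2]
gripper_width: 33.2
grasp_force: 59.7
```

Request:
{"fn": "carry_out", "kwargs": {
  "motion": [
    [0,0,0,35,2,0,-1],
    [0,0,-0.02,90,6,0,-1],
    [0,0,-0.03,145,9,0,-1],
    [0,0,-0.049,200,12,0,-1],
    [0,0,-0.049,239,15,0,-1]
  ]
}}

```text
clock: 11.62
position: [478.8, -4.2, 139.5]
ee_rot: [0.737, -0.675, -0.0, 0.0]
contact_force: [1.0, -0.5, -1.1]
gripper_width: 32.9
grasp_force: 59.7
```

Request:
{"fn": "carry_out", "kwargs": {
  "motion": [
    [0,0,0,0,0,20,-1],
    [0,0,0,0,0,50,-1],
    [0,0,0,0,0,80,-1],
    [0,0,0,0,0,100,-1],
    [0,0,0,0,0,107,-1]
  ]
}}

```text
clock: 12.25
position: [478.7, -2.4, 31.5]
ee_rot: [0.738, -0.675, -0.001, 0.001]
contact_force: [0.4, -0.3, -0.9]
gripper_width: 33.1
grasp_force: 59.7
```

Request:
{"fn": "carry_out", "kwargs": {
  "motion": [
    [0,0,0,0,0,1,-1],
    [0,0,0,0,0,2,-1],
    [0,0,0,0,0,3,-1],
    [0,0,0,0,0,4,-1],
    [0,0,0,0,0,4,-1]
  ]
}}

```text
clock: 12.88
position: [479.8, -2.0, 29.1]
ee_rot: [0.738, -0.675, 0.0, -0.0]
contact_force: [0.3, 0.1, 0.3]
gripper_width: 33.1
grasp_force: 59.7
```

Request:
{"fn": "carry_out", "kwargs": {
  "motion": [
    [0,0,0,0,0,0,-1],
    [0,0,0,0,0,0,-0.1],
    [0,0,0,0,0,0,0.1],
    [0,0,0,0,0,0,0.3],
    [0,0,0,0,0,0,0.3]
  ]
}}

```text
clock: 13.5
position: [479.6, -2.1, 28.8]
ee_rot: [0.738, -0.675, -0.0, 0.0]
contact_force: [1.0, -0.2, -0.4]
gripper_width: 55.7
grasp_force: 0.0
```

Request:
{"fn": "carry_out", "kwargs": {
  "motion": [
    [0,0,0,0,0,-8,0.3],
    [0,0,0,0,0,-25,0.6],
    [0,0,0,0,0,-60,0.8],
    [0,0,0,0,0,-95,1],
    [0,0,0,0,0,-121,1]
  ]
}}

```text
clock: 14.12
position: [479.9, -2.0, 152.0]
ee_rot: [0.738, -0.675, 0.001, -0.001]
contact_force: [-0.1, -0.3, -0.5]
gripper_width: 85.3
grasp_force: 0.0
```

Run:
```python
from plan import *
# cmd now (479.8,-2,149.8)
plan((479.8,-2,149.8),-84.88,[(482,150,150,-40),(484.5,280,150,2.3)])
```

```text
turn -0.783 shift [-151.  -16.   -0.] -> [482.3 149.8 149.8] -40.02
turn -0.739 shift [ -82. -101.   -0.] -> [484.4 279.9 149.8] 2.32
```

Request:
{"fn": "carry_out", "kwargs": {
  "motion": [
    [0,0,-0.16,-30,-3,0,1],
    [0,0,-0.32,-60,-6,0,1],
    [0,0,-0.48,-92,-10,0,1],
    [0,0,-0.64,-124,-13,0,1],
    [0,0,-0.783,-151,-16,0,1]
  ]
}}

```text
clock: 14.75
position: [482.1, 150.9, 150.5]
ee_rot: [0.94, -0.34, 0.0, -0.0]
contact_force: [-0.4, 0.3, -0.8]
gripper_width: 85.4
grasp_force: 0.0
```

Request:
{"fn": "carry_out", "kwargs": {
  "motion": [
    [0,0,-0.18,-20,-25,0,0.7],
    [0,0,-0.36,-41,-50,0,0.5],
    [0,0,-0.55,-62,-76,0,0.4],
    [0,0,-0.739,-82,-101,0,0.4],
    [0,0,-0.739,-82,-101,0,0.4]
  ]
}}

```text
clock: 15.38
position: [484.4, 281.6, 150.2]
ee_rot: [1.0, 0.021, 0.0, -0.0]
contact_force: [-0.9, 0.0, 0.0]
gripper_width: 59.8
grasp_force: 0.0
```

Run:
```python
from h import *
t=get_image("top");s=get_image("side");st=read_state();print(st["position"],st["gripper_width"],st["ee_rot"])
a=cv2.resize(t["color"][190:260,240:330],(400,311),interpolation=cv2.INTER_CUBIC); a=cv2.copyMakeBorder(a,0,89,0,0,cv2.BORDER_CONSTANT)
b=cv2.resize(s["color"][240:340,235:335],(400,400),interpolation=cv2.INTER_CUBIC)
cv2.imwrite("pics/f.png",np.hstack([a,b]))
```

```text
[483.96794326 279.58232586 149.92422965] 59.71003621480123 [ 9.99807386e-01  1.96243416e-02 -2.35868206e-04  1.42761458e-04]
```

View pics/f.png

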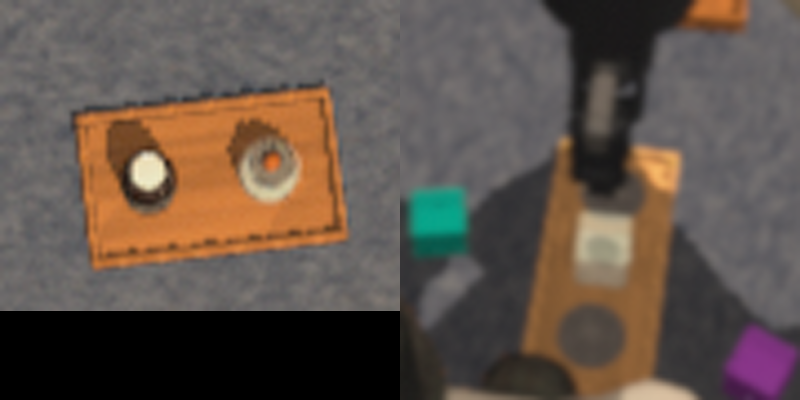

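Top half: bottle (150,180) and vial (268,170) stand upright in the tray. Side half: the box is alone in the middle of the stand (603,245), both felt discs bare.

Request:
{"fn": "carry_out", "kwargs": {
  "motion": [
    [0,0,0,0,0,20,0.4],
    [0,0,0,0,0,55,0.4],
    [0,0,0,0,0,85,0.4],
    [0,0,0,0,0,108,0.4],
    [0,0,0,0,0,115,0.4]
  ]
}}

```text
clock: 16.1
position: [483.7, 278.1, 33.7]
ee_rot: [1.0, 0.019, -0.001, 0.001]
contact_force: [0.3, 0.3, 0.5]
gripper_width: 59.5
grasp_force: 0.0
```

Request:
{"fn": "carry_out", "kwargs": {
  "motion": [
    [0,0,0,0,0,3,0.4],
    [0,0,0,0,0,6,0.4],
    [0,0,0,0,0,9,0.4],
    [0,0,0,0,0,9,0.2],
    [0,0,0,0,0,9,0]
  ]
}}

```text
clock: 16.73
position: [484.4, 280.0, 26.1]
ee_rot: [1.0, 0.02, 0.0, -0.0]
contact_force: [0.4, 0.3, -0.4]
gripper_width: 43.0
grasp_force: 0.0
```

Request:
{"fn": "carry_out", "kwargs": {
  "motion": [
    [0,0,0,0,0,0,-0.1],
    [0,0,0,0,0,0,-0.2],
    [0,0,0,0,0,0,-1],
    [0,0,0,0,0,0,-1],
    [0,0,0,0,0,0,-1]
  ]
}}

```text
clock: 17.35
position: [484.6, 280.1, 26.2]
ee_rot: [1.0, 0.02, 0.0, -0.0]
contact_force: [-0.9, -0.8, 3.3]
gripper_width: 28.9
grasp_force: 59.6
```

Request:
{"fn": "carry_out", "kwargs": {
  "motion": [
    [0,0,0,0,0,-3,-1],
    [0,0,0,0,0,-8,-1],
    [0,0,0,0,0,-20,-1],
    [0,0,0,0,0,-45,-1],
    [0,0,0,0,0,-80,-1]
  ]
}}

```text
clock: 17.98
position: [483.9, 279.4, 106.5]
ee_rot: [1.0, 0.02, -0.001, 0.001]
contact_force: [0.7, -0.2, -0.4]
gripper_width: 29.1
grasp_force: 59.3
```

Run:
```python
from h import *
from plan import *
t=get_image("top");s=get_image("side");st=read_state();print(st["position"],st["gripper_width"],st["ee_rot"])
b=cv2.resize(s["color"][100:330,235:375],(341,560),interpolation=cv2.INTER_CUBIC)
a=cv2.resize(t["color"][150:260,130:240],(440,440),interpolation=cv2.INTER_CUBIC); a=cv2.copyMakeBorder(a,0,120,0,0,cv2.BORDER_CONSTANT)
cv2.imwrite("pics/g.png",np.hstack([a,b]))
print("chest",on(t,[(333,178),(440,175)],0),on(t,[(338,135)],200))
print("plate",rect(t,(0,0,0),(180,255,75),(345,190,62,60),30)[1],rect(s,(0,0,0),(180,255,75),(285,140,50,40),30)[1])
plan((484.4,279.9,105.8),2.32,[(500,45,140,2),(502,-192.5,140,0),(502,-192.5,49,0)])
```

```text
[486.51742399 281.65921009 110.59850491] 28.715350616795014 [ 0.99977646  0.02062226  0.00364714 -0.00290593]
chest [[ 613.85211486  -95.22304109    0.        ]
 [ 616.78112721 -386.42016402    0.        ]] [[666.32826517 -88.23693153 200.        ]]Traceback (most recent call last):
  File "<stdin>", line 8, in <module>
  File "h.py", line 22, in rect
    c=max(cv2.findContours(m,cv2.RETR_EXTERNAL,cv2.CHAIN_APPROX_NONE)[0],key=cv2.contourArea)
ValueError: max() iterable argument is empty
```

View pics/g.png

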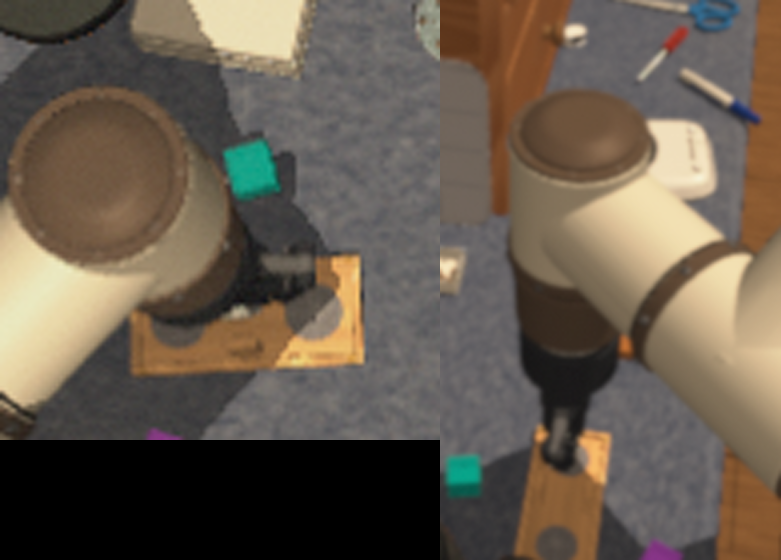

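The stand is empty and the box hangs in the gripper; the discs show at (182,325) and (315,312) in the top half.

Run:
```python
from h import *
from plan import *
t=get_image("top");s=get_image("side")
print("discs",on(t,[(130+182/4,150+325/4),(130+315/4,150+312/4)],8).round(1), on(s,[(235+557/341*0+ (557-440)*140/341,100+543*230/560)],8).round(1))
plan((484.4,279.9,105.8),2.32,[(500,45,140,2),(502,-192.5,140,0),(502,-192.5,55,0)])
```

```text
discs [[478.6 320.9   8. ]
 [485.4 234.1   8. ]] [[482.7 324.5   8. ]]
turn 0.006 shift [  6.  235.5 -34. ] -> [499.9  44.8 139.8] 1.98
turn 0.034 shift [ -6.  237.5  -0. ] -> [ 502.1 -192.7  139.8] 0.03
turn 0.0 shift [-0. -0. 85.] -> [ 502.1 -192.7   54.8] 0.03
```

Request:
{"fn": "carry_out", "kwargs": {
  "motion": [
    [0,0,0,0,20,-30,-1],
    [0,0,0,2,70,-34,-1],
    [0,0,0,4,130,-34,-1],
    [0,0,0,5,190,-34,-1],
    [0,0,0.006,6,235.5,-34,-1]
  ]
}}

```text
clock: 18.8
position: [498.6, 42.4, 138.9]
ee_rot: [1.0, 0.017, -0.001, 0.0]
contact_force: [0.7, 0.4, -0.7]
gripper_width: 28.7
grasp_force: 59.2
```

Request:
{"fn": "carry_out", "kwargs": {
  "motion": [
    [0,0,0,-1,50,0,-1],
    [0,0,0.01,-3,105,0,-1],
    [0,0,0.02,-4,160,0,-1],
    [0,0,0.034,-5,210,0,-1],
    [0,0,0.034,-6,237.5,0,-1]
  ]
}}

```text
clock: 19.42
position: [500.7, -195.0, 138.5]
ee_rot: [1.0, -0.001, -0.001, -0.0]
contact_force: [0.3, -0.4, -0.4]
gripper_width: 29.2
grasp_force: 59.3
```

Request:
{"fn": "carry_out", "kwargs": {
  "motion": [
    [0,0,0,0,0,15,-1],
    [0,0,0,0,0,40,-1],
    [0,0,0,0,0,65,-1],
    [0,0,0,0,0,80,-1],
    [0,0,0,0,0,85,-1]
  ]
}}

```text
clock: 20.05
position: [501.2, -192.1, 53.4]
ee_rot: [1.0, 0.0, -0.001, -0.0]
contact_force: [-0.2, 0.9, -0.6]
gripper_width: 28.7
grasp_force: 59.3
```

Run:
```python
from h import *
t=get_image("top");s=get_image("side");st=read_state();print(st["position"],st["gripper_width"],st["ee_rot"])
a=cv2.resize(t["color"][180:280,330:430],(400,400),interpolation=cv2.INTER_CUBIC)
b=cv2.resize(s["color"][110:210,265:365],(400,400),interpolation=cv2.INTER_CUBIC)
for im,g,f in((a,t,(330,180)),(b,s,(265,110))):
    q=(proj(g,[(502+50*np.cos(k),-192.7+50*np.sin(k),30) for k in np.linspace(0,6.28,24)])-f)*4
    for u in q: cv2.circle(im,tuple(int(v) for v in u),2,(0,0,255),-1)
cv2.imwrite("pics/i.png",np.hstack([a,b]))
```

```text
[ 501.79759185 -192.46488511   54.38142152] 28.95467631077109 [ 9.99999779e-01  4.18864007e-04 -5.15457331e-04 -9.38238336e-06]
```

View pics/i.png

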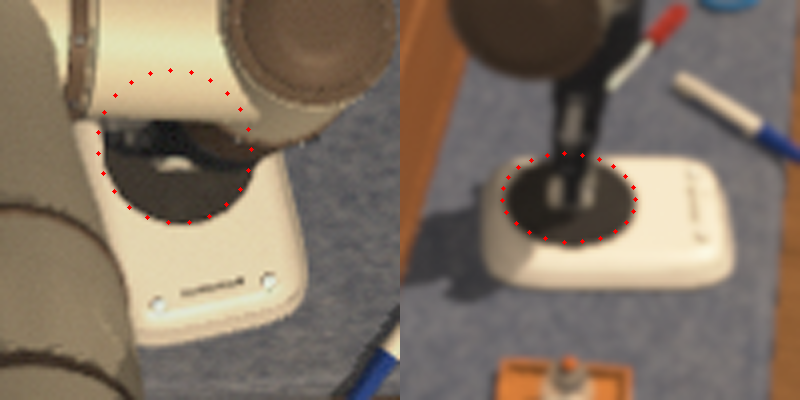

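The drawn circle fits the plate in both views within about 2 mm (top slightly right, side slightly above), and the box hangs over its middle. Lowering.

Request:
{"fn": "carry_out", "kwargs": {
  "motion": [
    [0,0,0,0,0,2,-1],
    [0,0,0,0,0,4,-1],
    [0,0,0,0,0,5,-1],
    [0,0,0,0,0,6,-1],
    [0,0,0,0,0,6,-1]
  ]
}}

```text
clock: 20.78
position: [501.9, -192.9, 48.8]
ee_rot: [1.0, 0.0, -0.0, -0.0]
contact_force: [-0.7, -0.7, 0.1]
gripper_width: 28.8
grasp_force: 59.3
```

Request:
{"fn": "carry_out", "kwargs": {
  "motion": [
    [0,0,0,0,0,0.5,-1],
    [0,0,0,0,0,0.5,-1],
    [0,0,0,0,0,0.5,-0.2],
    [0,0,0,0,0,0.5,0],
    [0,0,0,0,0,0.5,0.1]
  ]
}}

```text
clock: 21.4
position: [502.0, -192.8, 48.4]
ee_rot: [1.0, 0.0, 0.0, 0.0]
contact_force: [0.0, -0.8, -0.2]
gripper_width: 47.0
grasp_force: 0.0
```

Request:
{"fn": "carry_out", "kwargs": {
  "motion": [
    [0,0,0,0,0,0,0.3],
    [0,0,0,0,0,-10,0.4],
    [0,0,0,0,0,-30,0.6],
    [0,0,0,0,0,-65,1],
    [0,0,0,0,0,-91.5,1]
  ]
}}

```text
clock: 22.02
position: [502.4, -192.9, 142.0]
ee_rot: [1.0, 0.0, 0.001, 0.0]
contact_force: [0.1, -0.1, 0.4]
gripper_width: 85.3
grasp_force: 0.0
```

Run:
```python
from plan import *
plan((502.1,-192.7,139.8),0.03,[(490,-90,150,-45),(479.8,-2.0,150,-84.88),(479.8,-2.0,28.8,-84.88)])
```

```text
turn 0.786 shift [ -12.  -102.5  -10. ] -> [490.  -90.2 149.8] -45.0
turn 0.696 shift [-69.5 -55.   -0. ] -> [479.8  -2.2 149.8] -84.88
turn -0.0 shift [ -0.  -0. 121.] -> [479.8  -2.2  28.8] -84.88
```

Request:
{"fn": "carry_out", "kwargs": {
  "motion": [
    [0,0,0.16,-2,-20,-10,1],
    [0,0,0.32,-5,-42,-10,1],
    [0,0,0.48,-7,-64,-10,1],
    [0,0,0.64,-10,-84,-10,1],
    [0,0,0.786,-12,-102.5,-10,1]
  ]
}}

```text
clock: 22.65
position: [489.8, -89.7, 150.6]
ee_rot: [0.923, -0.385, 0.0, -0.0]
contact_force: [-0.4, -0.1, -0.3]
gripper_width: 85.6
grasp_force: 0.0
```

Request:
{"fn": "carry_out", "kwargs": {
  "motion": [
    [0,0,0.17,-17,-14,0,1],
    [0,0,0.34,-35,-28,0,1],
    [0,0,0.52,-52,-42,0,1],
    [0,0,0.696,-69.5,-55,0,1],
    [0,0,0.696,-69.5,-55,0,1]
  ]
}}

```text
clock: 23.28
position: [479.8, -1.4, 150.6]
ee_rot: [0.739, -0.674, 0.0, -0.001]
contact_force: [-0.0, 0.7, 0.2]
gripper_width: 85.6
grasp_force: 0.0
```

Run:
```python
from h import *
t=get_image("top");s=get_image("side");st=read_state();print(st["position"],st["gripper_width"],st["ee_rot"])
a=cv2.resize(t["color"][180:280,330:430],(400,400),interpolation=cv2.INTER_CUBIC)
b=cv2.resize(s["color"][130:260,265:365],(400,520),interpolation=cv2.INTER_CUBIC); a=cv2.copyMakeBorder(a,0,120,0,0,cv2.BORDER_CONSTANT)
cv2.imwrite("pics/j.png",np.hstack([a,b]))
```

```text
[479.78725488  -2.3541833  150.31307305] 85.39977395249072 [ 7.38792194e-01 -6.73933208e-01  2.29675543e-04 -2.68196811e-04]
```

View pics/j.png

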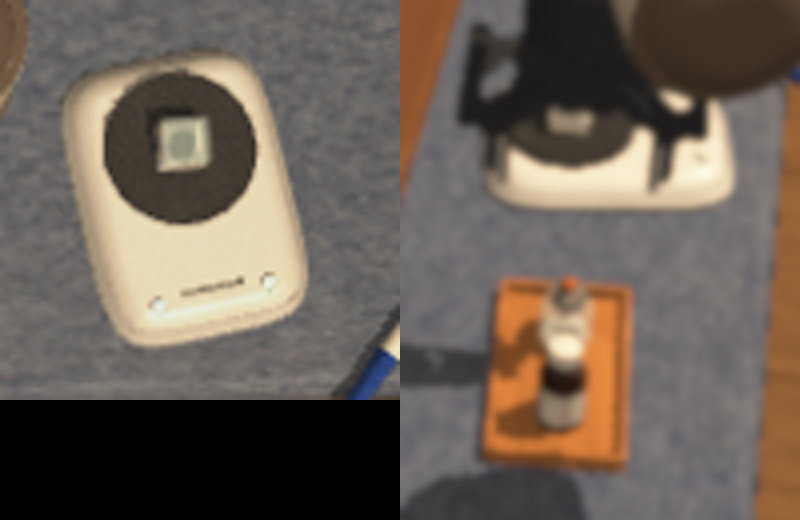

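The top half shows the box upright and central on the black plate, (184,142) against the plate's centre (180,147); bottle and vial still stand in the tray.

Request:
{"fn": "carry_out", "kwargs": {
  "motion": [
    [0,0,0,0,0,15,1],
    [0,0,0,0,0,45,1],
    [0,0,0,0,0,80,1],
    [0,0,0,0,0,110,1],
    [0,0,0,0,0,121,1]
  ]
}}

```text
clock: 24.0
position: [478.9, -3.3, 27.4]
ee_rot: [0.738, -0.675, -0.001, 0.001]
contact_force: [0.5, -0.8, -0.1]
gripper_width: 85.3
grasp_force: 0.0
```

Request:
{"fn": "carry_out", "kwargs": {
  "motion": [
    [0,0,0,0,0,0,1],
    [0,0,0,0,0,0,0.2],
    [0,0,0,0,0,0,-0.1],
    [0,0,0,0,0,0,-1],
    [0,0,0,0,0,0,-1]
  ]
}}

```text
clock: 24.62
position: [480.2, -2.1, 30.0]
ee_rot: [0.738, -0.675, 0.0, -0.001]
contact_force: [-0.8, 1.0, 7.1]
gripper_width: 32.7
grasp_force: 59.3
```

Request:
{"fn": "carry_out", "kwargs": {
  "motion": [
    [0,0,0,0,0,0,-1],
    [0,0,0,0,0,0,-1],
    [0,0,0,0,0,-4,-1],
    [0,0,0,0,0,-10,-1],
    [0,0,0,0,0,-20,-1]
  ]
}}

```text
clock: 25.25
position: [479.4, -2.4, 49.2]
ee_rot: [0.738, -0.675, -0.0, 0.0]
contact_force: [0.3, -0.8, -0.4]
gripper_width: 33.1
grasp_force: 59.6
```

Request:
{"fn": "carry_out", "kwargs": {
  "motion": [
    [0,0,0,0,0,-15,-1],
    [0,0,0,0,0,-40,-1],
    [0,0,0,0,0,-70,-1],
    [0,0,0,0,0,-85,-1],
    [0,0,0,0,0,-91,-1]
  ]
}}

```text
clock: 25.88
position: [480.0, -2.2, 141.2]
ee_rot: [0.738, -0.675, 0.001, -0.001]
contact_force: [-1.4, -1.0, -1.1]
gripper_width: 32.8
grasp_force: 59.7
```

Run:
```python
from plan import *
plan((479.8,-2.2,139.8),-84.88,[(485.2,237.4,140,-87.69),(485.2,237.4,34,-87.69)])
```

```text
turn 0.049 shift [-238.  -27.   -0.] -> [485.5 237.3 139.8] -87.69
turn 0.0 shift [ -0.   0. 106.] -> [485.5 237.3  33.8] -87.69
```

Request:
{"fn": "carry_out", "kwargs": {
  "motion": [
    [0,0,0,-35,-4,0,-1],
    [0,0,0.02,-90,-10,0,-1],
    [0,0,0.03,-145,-16,0,-1],
    [0,0,0.049,-200,-23,0,-1],
    [0,0,0.049,-238,-27,0,-1]
  ]
}}

```text
clock: 26.5
position: [485.0, 239.3, 139.3]
ee_rot: [0.722, -0.692, -0.0, 0.0]
contact_force: [0.8, -0.2, 0.2]
gripper_width: 32.9
grasp_force: 59.7
```

Request:
{"fn": "carry_out", "kwargs": {
  "motion": [
    [0,0,0,0,0,20,-1],
    [0,0,0,0,0,50,-1],
    [0,0,0,0,0,80,-1],
    [0,0,0,0,0,98,-1],
    [0,0,0,0,0,102,-1]
  ]
}}

```text
clock: 27.12
position: [484.5, 236.3, 36.2]
ee_rot: [0.721, -0.693, -0.0, 0.002]
contact_force: [-1.1, -0.1, -0.4]
gripper_width: 32.9
grasp_force: 59.7
```

Request:
{"fn": "carry_out", "kwargs": {
  "motion": [
    [0,0,0,0,0,1,-1],
    [0,0,0,0,0,2,-1],
    [0,0,0,0,0,3,-1],
    [0,0,0,0,0,4,-1],
    [0,0,0,0,0,4,-1]
  ]
}}

```text
clock: 27.75
position: [485.4, 237.2, 33.9]
ee_rot: [0.721, -0.693, -0.0, -0.0]
contact_force: [-0.1, 0.7, -0.8]
gripper_width: 33.1
grasp_force: 59.7
```

Request:
{"fn": "carry_out", "kwargs": {
  "motion": [
    [0,0,0,0,0,0.5,-1],
    [0,0,0,0,0,1,-1],
    [0,0,0,0,0,1,-1],
    [0,0,0,0,0,1.5,-1],
    [0,0,0,0,0,1.5,-1]
  ]
}}

```text
clock: 28.38
position: [485.5, 237.2, 33.0]
ee_rot: [0.721, -0.693, 0.0, -0.0]
contact_force: [-2.4, -0.6, 5.0]
gripper_width: 33.1
grasp_force: 60.4
```

Touched down with 5 N; releasing.

Request:
{"fn": "carry_out", "kwargs": {
  "motion": [
    [0,0,0,0,0,0,-0.1],
    [0,0,0,0,0,0,0.1],
    [0,0,0,0,0,0,0.3],
    [0,0,0,0,0,0,0.3],
    [0,0,0,0,0,-5,0.4]
  ]
}}

```text
clock: 29.0
position: [485.2, 237.0, 37.1]
ee_rot: [0.721, -0.693, -0.0, 0.001]
contact_force: [0.0, 0.5, -0.6]
gripper_width: 59.5
grasp_force: 0.0
```

Request:
{"fn": "carry_out", "kwargs": {
  "motion": [
    [0,0,0,0,0,-10,0.6],
    [0,0,0,0,0,-35,0.8],
    [0,0,0,0,0,-70,1],
    [0,0,0,0,0,-100,1],
    [0,0,0,0,0,-113,1]
  ]
}}

```text
clock: 29.62
position: [486.1, 237.7, 152.9]
ee_rot: [0.721, -0.693, 0.0, -0.002]
contact_force: [-1.3, -0.2, -0.6]
gripper_width: 85.1
grasp_force: 0.0
```

Run:
```python
from plan import *
plan((485.5,237.3,150.3),-87.69,[(473.3,67.7,150,-84.88),(473.3,67.7,32,-84.88)])
```

```text
turn -0.049 shift [169.   19.    0.5] -> [473.3  67.7 149.8] -84.88
turn -0.0 shift [ -0.   0. 118.] -> [473.3  67.7  31.8] -84.88
```

Request:
{"fn": "carry_out", "kwargs": {
  "motion": [
    [0,0,0,30,3,0.5,1],
    [0,0,-0.02,75,8,0.5,1],
    [0,0,-0.03,120,13,0.5,1],
    [0,0,-0.049,155,17,0.5,1],
    [0,0,-0.049,169,19,0.5,1]
  ]
}}

```text
clock: 30.25
position: [472.4, 65.9, 149.5]
ee_rot: [0.737, -0.676, -0.0, 0.001]
contact_force: [0.9, 0.3, 1.0]
gripper_width: 85.4
grasp_force: 0.0
```

Request:
{"fn": "carry_out", "kwargs": {
  "motion": [
    [0,0,0,0,0,10,1],
    [0,0,0,0,0,40,1],
    [0,0,0,0,0,80,1],
    [0,0,0,0,0,108,1],
    [0,0,0,0,0,118,1]
  ]
}}

```text
clock: 30.88
position: [472.3, 68.1, 29.6]
ee_rot: [0.738, -0.675, -0.001, 0.002]
contact_force: [0.4, 0.3, 0.1]
gripper_width: 85.4
grasp_force: 0.0
```

Request:
{"fn": "carry_out", "kwargs": {
  "motion": [
    [0,0,0,0,0,0,1],
    [0,0,0,0,0,0,0.2],
    [0,0,0,0,0,0,-0.1],
    [0,0,0,0,0,0,-1],
    [0,0,0,0,0,0,-1]
  ]
}}

```text
clock: 31.5
position: [473.6, 67.7, 32.7]
ee_rot: [0.738, -0.675, 0.0, -0.001]
contact_force: [-0.5, 0.4, 5.2]
gripper_width: 29.6
grasp_force: 59.3
```

Request:
{"fn": "carry_out", "kwargs": {
  "motion": [
    [0,0,0,0,0,0,-1],
    [0,0,0,0,0,0,-1],
    [0,0,0,0,0,-4,-1],
    [0,0,0,0,0,-12,-1],
    [0,0,0,0,0,-30,-1]
  ]
}}

```text
clock: 32.12
position: [472.6, 67.2, 61.8]
ee_rot: [0.738, -0.675, -0.0, 0.001]
contact_force: [0.3, -0.6, -0.4]
gripper_width: 29.3
grasp_force: 59.2
```

Request:
{"fn": "carry_out", "kwargs": {
  "motion": [
    [0,0,0,0,0,-15,-1],
    [0,0,0,0,0,-40,-1],
    [0,0,0,0,0,-65,-1],
    [0,0,0,0,0,-80,-1],
    [0,0,0,0,0,-88,-1]
  ]
}}

```text
clock: 32.75
position: [473.3, 67.6, 150.9]
ee_rot: [0.738, -0.675, 0.0, -0.001]
contact_force: [0.5, -0.9, -1.2]
gripper_width: 29.0
grasp_force: 59.2
```

Run:
```python
from h import *
from plan import *
t=get_image("top");s=get_image("side")
a=cv2.resize(t["color"][190:260,150:240],(400,311),interpolation=cv2.INTER_CUBIC); a=cv2.copyMakeBorder(a,0,89,0,0,cv2.BORDER_CONSTANT)
b=cv2.resize(s["color"][240:340,235:335],(400,400),interpolation=cv2.INTER_CUBIC)
cv2.imwrite("pics/k.png",np.hstack([a,b]))
print("stopper",[ (n,rect(g,(0,130,90),(12,255,255),roi,63)[1][0]) for n,g,roi in (("t",t,(198,218,16,14)),("s",s,(282,270,14,14)))])
plan((473.3,67.7,149.8),-84.88,[(484,322.3,150,-87.69),(484,322.3,40,-87.69)])
```

```text
Traceback (most recent call last):
  File "h.py", line 22, in rect
    c=max(cv2.findContours(m,cv2.RETR_EXTERNAL,cv2.CHAIN_APPROX_NONE)[0],key=cv2.contourArea)
ValueError: max() iterable argument is empty
```

View pics/k.png

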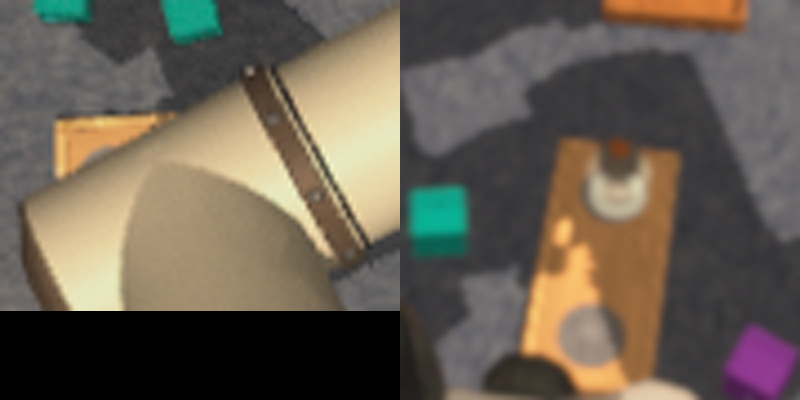

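The vial stands upright on its disc at (617,190) in the side half; the bottle's disc (592,335) is free. The arm hides the stand from above.

Run:
```python
from plan import *
plan((473.3,67.7,149.8),-84.88,[(484,322.3,150,-87.69),(484,322.3,38,-87.69)])
```

```text
turn 0.049 shift [-252.5  -33.5   -0. ] -> [484.1 322.2 149.8] -87.69
turn 0.0 shift [ -0.   0. 112.] -> [484.1 322.2  37.8] -87.69
```

Request:
{"fn": "carry_out", "kwargs": {
  "motion": [
    [0,0,0,-35,-5,0,-1],
    [0,0,0.02,-90,-12,0,-1],
    [0,0,0.03,-150,-20,0,-1],
    [0,0,0.049,-210,-28,0,-1],
    [0,0,0.049,-252.5,-33.5,0,-1]
  ]
}}

```text
clock: 33.48
position: [483.6, 324.2, 148.6]
ee_rot: [0.722, -0.692, -0.0, 0.001]
contact_force: [0.2, -0.3, -0.9]
gripper_width: 29.5
grasp_force: 59.2
```

Request:
{"fn": "carry_out", "kwargs": {
  "motion": [
    [0,0,0,0,0,15,-1],
    [0,0,0,0,0,50,-1],
    [0,0,0,0,0,85,-1],
    [0,0,0,0,0,105,-1],
    [0,0,0,0,0,110,-1]
  ]
}}

```text
clock: 34.1
position: [482.9, 319.8, 37.3]
ee_rot: [0.721, -0.693, 0.0, 0.003]
contact_force: [0.3, -1.0, -0.5]
gripper_width: 29.6
grasp_force: 59.3
```

Request:
{"fn": "carry_out", "kwargs": {
  "motion": [
    [0,0,0,0,0,1,-1],
    [0,0,0,0,0,2,-1],
    [0,0,0,0,0,3,-1],
    [0,0,0,0,0,3.5,-1],
    [0,0,0,0,0,3.5,-1]
  ]
}}

```text
clock: 34.72
position: [484.2, 322.1, 36.6]
ee_rot: [0.721, -0.693, -0.0, -0.0]
contact_force: [-0.8, -0.7, -2.1]
gripper_width: 29.4
grasp_force: 59.3
```

Request:
{"fn": "carry_out", "kwargs": {
  "motion": [
    [0,0,0,0,0,0.5,-1],
    [0,0,0,0,0,0.5,-1],
    [0,0,0,0,0,1,-1],
    [0,0,0,0,0,1,-1],
    [0,0,0,0,0,1,-1]
  ]
}}

```text
clock: 35.35
position: [484.1, 322.1, 35.8]
ee_rot: [0.721, -0.693, 0.0, -0.0]
contact_force: [-2.6, -1.1, 5.4]
gripper_width: 29.5
grasp_force: 59.8
```

Request:
{"fn": "carry_out", "kwargs": {
  "motion": [
    [0,0,0,0,0,0,-0.2],
    [0,0,0,0,0,0,0],
    [0,0,0,0,0,0,0.2],
    [0,0,0,0,0,0,0.3],
    [0,0,0,0,0,-5,0.4]
  ]
}}

```text
clock: 35.98
position: [483.9, 321.8, 40.0]
ee_rot: [0.721, -0.693, 0.0, 0.001]
contact_force: [-1.0, -0.8, 1.0]
gripper_width: 59.6
grasp_force: 0.0
```

Request:
{"fn": "carry_out", "kwargs": {
  "motion": [
    [0,0,0,0,0,-10,0.6],
    [0,0,0,0,0,-35,0.8],
    [0,0,0,0,0,-70,1],
    [0,0,0,0,0,-105,1],
    [0,0,0,0,0,-140,1]
  ]
}}

```text
clock: 36.6
position: [484.1, 322.0, 182.5]
ee_rot: [0.721, -0.693, 0.0, -0.001]
contact_force: [0.9, 0.1, -0.1]
gripper_width: 85.1
grasp_force: 0.0
```

Request:
{"fn": "carry_out", "kwargs": {
  "motion": [
    [0,0,0,10,20,0,1],
    [0,0,0,40,50,0,1],
    [0,0,0,90,70,0,1],
    [0,0,0,140,90,0,1],
    [0,0,0,190,90,0,1]
  ]
}}

```text
clock: 37.22
position: [400.5, 127.1, 181.3]
ee_rot: [0.722, -0.692, 0.0, -0.001]
contact_force: [0.6, -0.2, 0.4]
gripper_width: 85.4
grasp_force: 0.0
```

Run:
```python
from h import *
t=get_image("top");s=get_image("side");st=read_state();print(st["position"],st["clock"])
a=cv2.resize(t["color"][200:260,150:420],(800,178),interpolation=cv2.INTER_CUBIC)
b=cv2.resize(s["color"][140:340,205:405],(400,400),interpolation=cv2.INTER_CUBIC)
b=cv2.copyMakeBorder(b,0,0,0,400,cv2.BORDER_CONSTANT)
z=cv2.resize(t["color"][205:255,155:225],(400,286),interpolation=cv2.INTER_CUBIC); b[:286,400:]=z
cv2.imwrite("pics/l.png",np.vstack([a,b]))
```

```text
[400.4816979  125.15471172 181.10952585] 37.325
```

View pics/l.png

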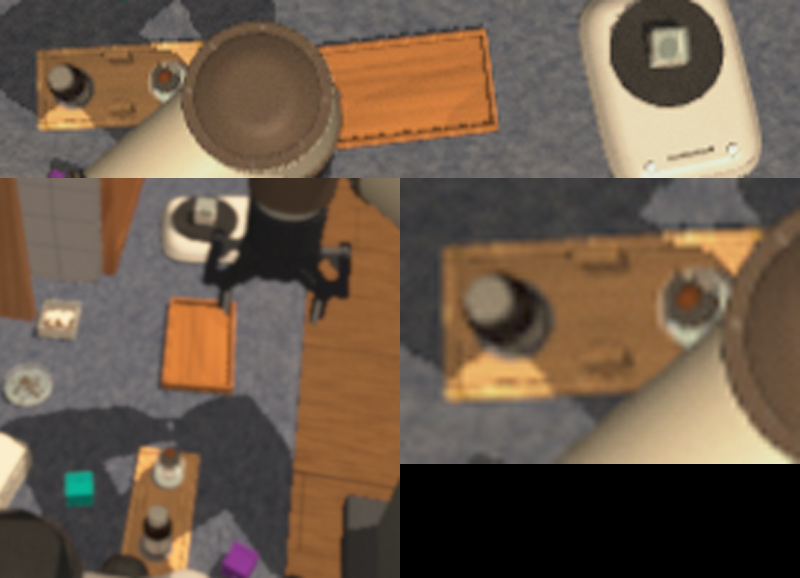

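The final picture shows the bottle's cap at full-image (170.2,225.8), against (170.5,225.6) at the start. The vial's stopper is at (205.4,226.0), against (205.4,225.2). Both stand upright within about 2 mm of where they began. The box stands on the plate, the tray is empty, and the dish and card tray look untouched.

```bash
python3 -c "
from bench import *
print(job_done())"
```

```text
the job is handed in; nothing more can be done
None
```

The job is handed in at about 37 s: the specimen box stands upright in the middle of the balance plate, and the bottle and vial are back upright in the stand within about 2 mm of where they started; the judge's verdict was not shown.

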